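# Weigh the twin-bottle carrier on the sprung-hook balance

## Robot

A 6-joint arm with a two-finger parallel gripper is mounted at the origin on the work surface. World frame = base frame: x ahead of the robot, y to its left, z up, the work surface at z = 0. Lengths are in m, angles in rad, forces in N, time in s.
With the tool pointing down it reaches from about 0.425 to 0.95 m from the base axis. Payload 3.5 kg.
Tool frame: the origin (TCP) lies midway between the tips of the shut fingers; the grasp point (between the pads) lies 19 mm behind it; x points along the fingers, y is the direction in which the jaws open and shut, and the axes are right-handed (so a half turn about x gives the same grasp; the last joint's range is limited). The gripper opens to 85 mm and grips with 20 to 120 N. Pads are 22 mm wide; open, the fingers measure 114 mm over their backs; the gripper's body (76 mm by 85 mm) begins 54 mm behind the grasp point. The pads swing forward as they close: fully open they stand 13 mm farther back than shut.
Start: joints at [-1.438, 0.286, 1.577, -0, 1.279, -0.15], TCP at [0.188, -0.648, 0.231] pointing down, gripper open.
Joint ranges: [-2.77, 2.77], [-0.9, 2.22], [0.21, 2.48], [-1.53, 4.67], [0.24, 2.81], [-2.84, 2.84]. Speed limits (rad/s): [2.79, 2.79, 3.14, 3.14, 3.14, 3.14].

## Interface

Orientations are given as a unit quaternion [x, y, z, w].
In Python, from plant import ctrl, vision gives the robot as it stands. The module is installed in compiled form; this text tells all that it offers.
- The arm moves only by the tool play_rows, never from a script. Its arguments are lists of equal length, an entry for each row: "claw": the closure in counts, from 0 (fully open) to 255 (shut); "travel": the shift along the tool's x, y, z in m, a list of three; "dr": the turn, a rotation vector about the tool's x, y, z in rad, a list of three. In form: {"claw": [claw, ...], "travel": [[tx, ty, tz], ...], "dr": [[wx, wy, wz], ...]}. A call has 1 to 20 rows; each row is the pose to reach, as a shift and turn from the pose measured when the call began, along the tool's axes at that moment; what a row does not reach only later rows make up. A row lasts 1/10 s, in which the tool goes at most 50 mm and 8.59 degrees, less where a joint would pass 70% of its speed; a pose out of reach is approached as far as the arm can. A call with a gripper value outside its range is refused whole. The fingers move at their own pace and stop on an object; "force" is the grip in N (left out, the last holds). Time passes only in rows, so rows that repeat a pose let the fingers close. It gives the time, the measured TCP pose, the force and the opening at its end, in the units of the state.
- ctrl.get_state(): the state, without advancing time (a new reading comes with each control period).
- vision.read_camera(name): name is "scene" or "side" or "wrist"; returns a dict with "img" (420x560x3 uint8, red, green, blue), "range_z" (420x560 float32, m along the optical axis (not along the pixel's ray), 0 where there is no reading), "K" (3x3 intrinsics, pixels), "distortion" ([k1, k2, p1, p2, k3] as OpenCV has them; the pictures are not rectified), "world_to_cam" (4x4, takes a point from world to camera coordinates). Camera axes: x right, y up, looking along -z (the intrinsics and any distortion apply to the point x, -y, -z); pixel columns grow to the right and rows downward; lengths in m; the calibration is good to about 2 mm. A picture is of the moment at which its call begins.
- ctrl.sign_off(): hands the job in, once; it reports no verdict.
The state is a dict: "time": time; "qpos": joint angles; "dq": joint speeds; "joint_efforts": joint torques, N m; "eef_pos": TCP position; "tcp_rot": TCP orientation; "contact_force": force on the tool from outside, world axes, zero at the start; "wrist_torque": the same for the moment, N m; "opening": opening from 0.0 (shut) to 1.0 (fully open).
Only numpy, scipy, OpenCV 4.12 (cv2) and the standard library are available. Lean on these libraries where they do the work, as an engineer would, in place of code of your own. Each camera call takes 0.05 s, during which the arm holds its last target.

## Task

Weigh the carrier that holds two round bottles: pick it up by its bar and hang the bar gently in the balance's double sprung hook, without driving the hook down to its stop, and let go. Wait until the hook and carrier have stopped bobbing, then press the record button on the console fully and let it come up again. Leave the carrier hanging, and leave the other carrier (one square bottle) standing where it is.

Things in the scene. Friction and masses are not known exactly. Their poses are not given: they have to be found in the camera images.
- twin_carrier: The carrier to weigh, 0.48 to 0.75 kg: steel tray 85 x 150 mm, 24 mm high, with two round amber bottles (54 mm across) side by side along its y, fixed in it, caps 68 mm above the underside. Two upright rods at y = +-68 mm carry a round steel bar, 12 mm thick, along y, 150 mm above the underside: grip it mid-length, fingers either side in x. Origin: centre of underside, z up.
- twin_carrier_bar (a point): Centre of the twin carrier's bail bar (on the bar's axis, 150 mm above the carrier's underside); same axes as the carrier, the bar lies along y.
- single_carrier: The other carrier: same tray and bail (bar 150 mm up, along its y), but with one square-sided amber bottle (60 x 84 mm, one white cap). It weighs the same range. Not to be moved. Origin: centre of the underside.
- scale: The balance, fixed: aluminium foot plate 290 x 100 x 16 mm and a white column 80 x 95 mm, 171 mm high, its centre 185 mm along +x from the origin. Two steel arms, 10 mm thick, run from the column top towards -x and end in the hook. Origin: on the bench straight under the hook's seat; +x points from hook to column (roughly away from the robot), z up.
- hook_seat (a point): Where the hung bar's centre lies, the bar along y either way round; 220 mm up unloaded; dips with the hook; axes as the scale. Two V-shaped prongs at y = +-40 mm, open upwards: lip at x = +28 mm, tip at x = -28 mm, both up to 23 mm above this point. The bar comes in over the tips from the -x side, tray below the prongs, then down; fingers between the prongs (70 mm), carrier rods outside (19 mm spare each).
- hook (a joint): How far the hook has dipped, m: 0 unloaded, grows downwards, stop at 0.05. Spring 230 N/m: the carrier dips it 20 to 32 mm at rest; let go abruptly it bobs up and down at about 3 Hz and calms within about 2 s.
- console: The balance's console, fixed to the bench: a flat white box 120 x 100 x 45 mm with a dark display strip on top, and the round record button 22 mm along -x from its centre. Origin: centre of the underside.
- record_top (a point): Centre of the top of the record button's round black cap (36 mm across) when it is up; moves with the cap, which is pressed straight down.
- record (a joint): How far the record button is pressed, m: 0 up, 0.008 fully down (about 4 N); springs back.
Mind the look-alikes: they are no part of the job. What is shaped like the twin_carrier but blue, brown or green is not meant.

How it is judged:
By the outcome, as a careful person would: the job done as asked, in the order asked, and still so for the second after the job is handed in, with the robot touching nothing.
It also fails if it takes over 64 s, if anything falls off the work surface, if the arm or the gripper's body presses on something with over 40 N, if the wrist force passes 120 N, or if a joint passes its speed limit or range.

## Working session

There is one attempt and no reset: what is moved stays moved. The work goes in short steps, Python scripts to look and compute and a tool call to move; the robot and the scene stay as the last step left them, time stands still between calls to the robot, and variables do not carry over. Pictures are saved under pics/ and viewed, and the job is handed in when it is done.

Besides the shell and the picture viewer there is one more tool, called in YAML: its name, and indented under it one key for each argument. play_rows: Moves the arm, as the interface text tells. Its arguments: {"type":"object","properties":{"claw":{"type":"array","items":{"type":"number"}},"travel":{"type":"array","items":{"type":"array","items":{"type":"number"}}},"dr":{"type":"array","items":{"type":"array","items":{"type":"number"}}},"force":{"type":"number"}},"required":["claw","travel","dr"]}

```bash
mkdir -p pics
cat > h.py <<'E'
import numpy as np, cv2
from plant import ctrl, vision
def cam(n):
    c=vision.read_camera(n); np.savez('last_%s.npz'%n,**{k:np.array(v) for k,v in c.items()}); return c
def load(n): return dict(np.load('last_%s.npz'%n))
def save(c,name,crop=None,s=1):
    im=c['img'][:,:,::-1]
    if crop: x0,y0,x1,y1=crop; im=im[y0:y1,x0:x1]
    if s!=1: im=cv2.resize(im,None,fx=s,fy=s,interpolation=cv2.INTER_CUBIC)
    cv2.imwrite('pics/'+name,im)
def ray(c,u,v):
    p=cv2.undistortPoints(np.array([[[u,v]]],float),c['K'],c['distortion'])[0,0]
    return np.array([p[0],-p[1],-1.0])
def toW(c,pc):
    T=np.linalg.inv(c['world_to_cam']); return T[:3,:3]@pc+T[:3,3]
def pix(c,u,v,w=1):
    r=c['range_z'][v-w:v+w+1,u-w:u+w+1]; r=r[r>0]
    return toW(c,ray(c,u,v)*np.median(r)) if len(r) else None
def atz(c,u,v,z):
    T=np.linalg.inv(c['world_to_cam']); d=T[:3,:3]@ray(c,u,v); o=T[:3,3]
    return o+d*(z-o[2])/d[2]
def proj(c,P):
    P=np.atleast_2d(P); q=(c['world_to_cam'][:3,:3]@P.T).T+c['world_to_cam'][:3,3]
    q=q*[1,-1,-1]; return cv2.projectPoints(q.reshape(-1,1,3),np.zeros(3),np.zeros(3),c['K'],c['distortion'])[0][:,0]
def cloud(c):
    h,w=c['range_z'].shape; u,v=np.meshgrid(np.arange(w),np.arange(h))
    p=cv2.undistortPoints(np.stack([u,v],-1).reshape(-1,1,2).astype(float),c['K'],c['distortion'])[:,0]
    z=c['range_z'].reshape(-1,1); pc=np.hstack([p[:,:1],-p[:,1:],-np.ones_like(z)])*z
    T=np.linalg.inv(c['world_to_cam']); W=pc@T[:3,:3].T+T[:3,3]; W[z[:,0]<=0]=np.nan
    return W.reshape(h,w,3)
E
python3 - <<'E'
from h import *
for n in ['scene','side','wrist']:
    c=cam(n); save(c,n+'0.png',s=1.4); print(n,np.linalg.inv(c['world_to_cam'])[:3].round(3).tolist())
s=ctrl.get_state();print({k:np.round(v,3).tolist() for k,v in s.items()})
E
```

```text
scene [[0.762, -0.447, 0.469, 1.218], [0.648, 0.516, -0.561, -0.734], [0.008, 0.731, 0.683, 1.072]]
side [[-0.89, 0.234, -0.391, 0.11], [-0.455, -0.49, 0.743, 0.894], [-0.018, 0.84, 0.543, 0.811]]
wrist [[0.279, 0.917, 0.286, 0.261], [-0.96, 0.267, 0.081, -0.626], [-0.002, -0.297, 0.955, 0.371]]
{'time': 0.15, 'qpos': [-1.438, 0.287, 1.578, 0.0, 1.279, -0.15], 'dq': [0.001, -0.003, -0.004, 0.002, 0.001, 0.001], 'joint_efforts': [0.002, -40.661, -29.314, -0.0, 0.004, -0.0], 'eef_pos': [0.188, -0.648, 0.23], 'tcp_rot': [0.7, 0.1, -0.7, 0.099], 'contact_force': [0.298, -0.447, -0.11], 'wrist_torque': [0.011, -0.014, 0.053], 'opening': 1.003}
```

View pics/scene0.png

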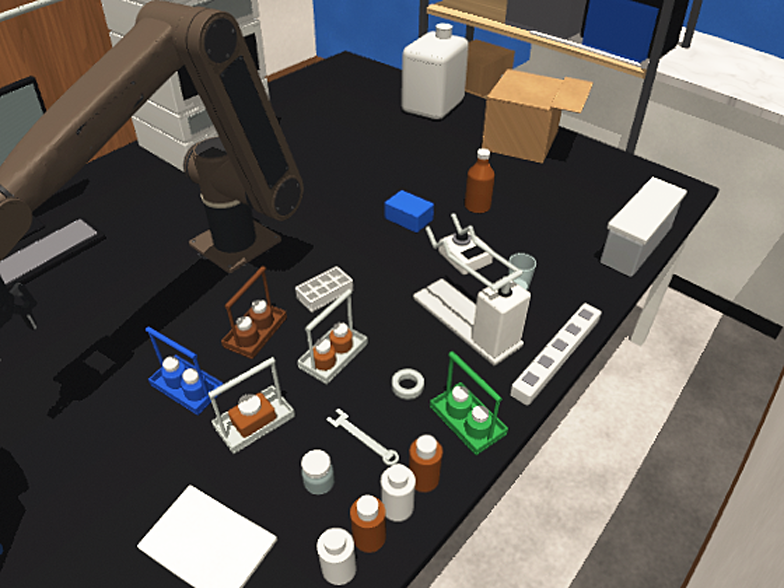

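View pics/side0.png

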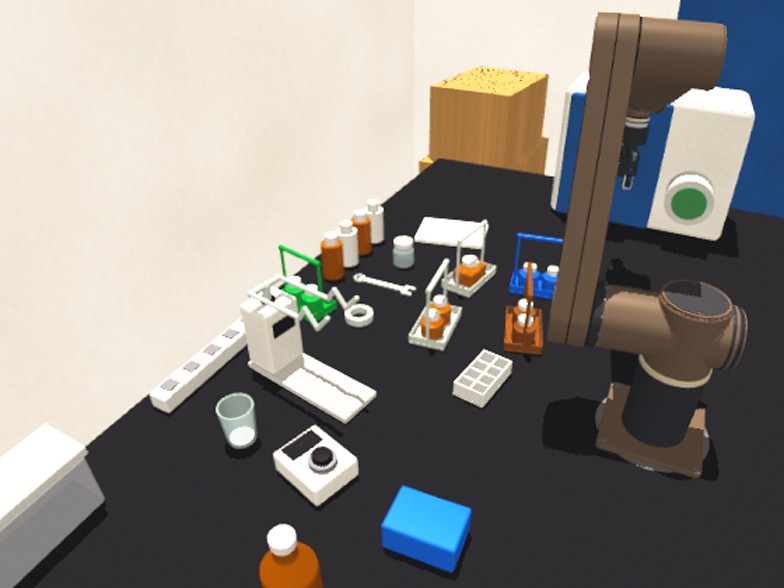

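View pics/wrist0.png

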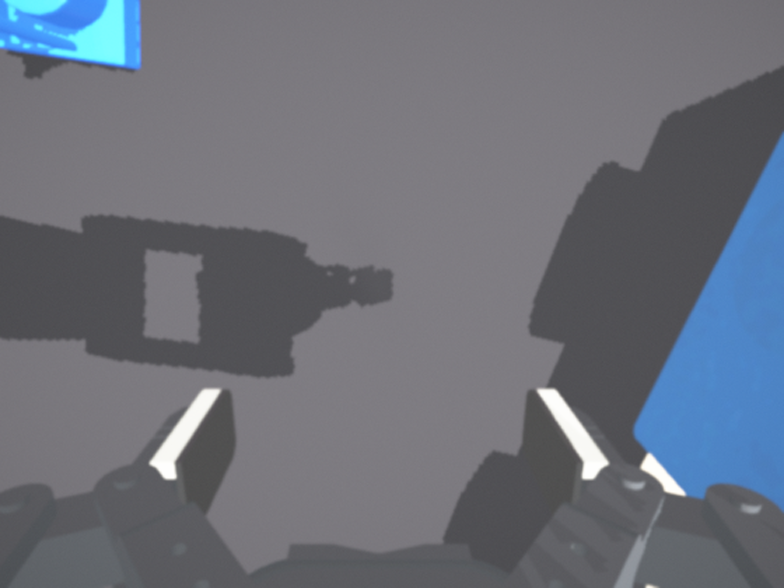

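Carriers in the scene picture (1.4x): grey with two round ambers (332,345), grey with one square bottle (252,410), brown (253,320), blue (183,375), green (468,410). The one at (332,345) fits: it is steel-coloured and holds two round amber bottles. I'll confirm with an enlarged crop.

Run:
```python
from h import *
c=load('scene'); save(c,'s_car.png',(195,190,285,280),6.5)
save(c,'s_hook.png',(290,140,390,265),4.7)
d=load('side'); save(d,'d_car.png',(280,170,370,260),6.5); save(d,'d_hook.png',(165,180,290,360),3.3)
```

```text
(no output)
```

View pics/s_car.png

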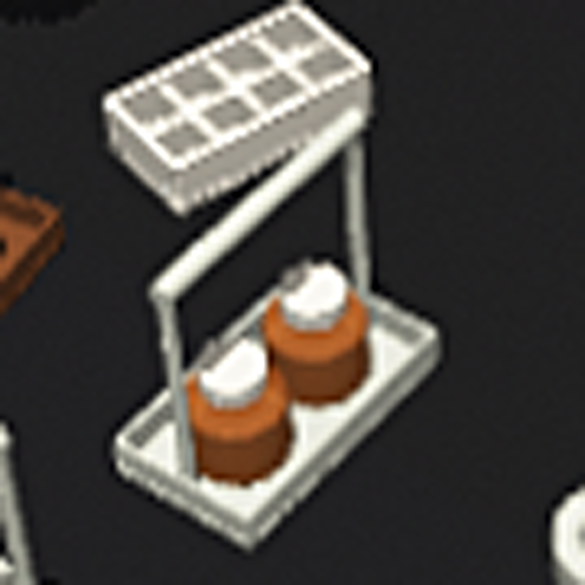

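View pics/d_car.png

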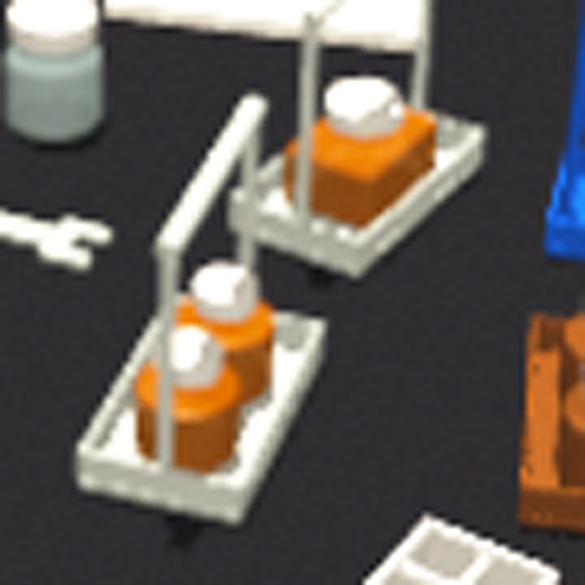

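View pics/s_hook.png

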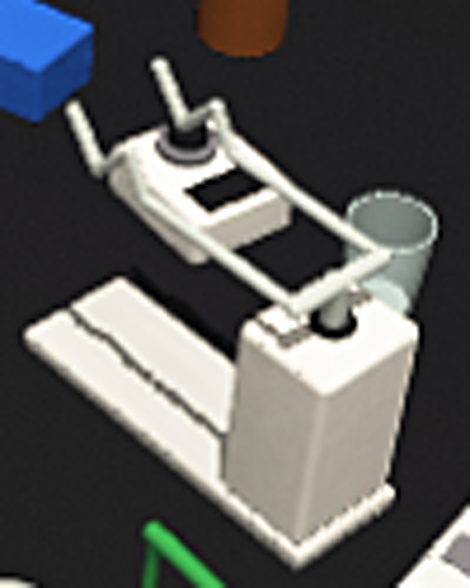

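View pics/d_hook.png

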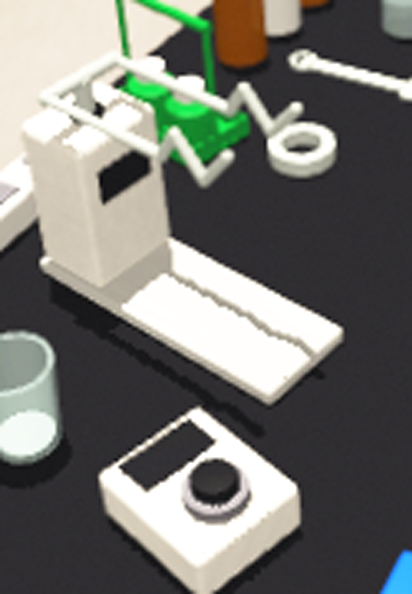

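The crops confirm it: the steel tray with two round amber bottles is the twin_carrier, with its bar ends at scene crop (160,285) and (355,118). The other grey tray, at (365,165) in the side crop, holds the square bottle. Next I'll measure.

Run:
```python
from h import *
c=load('scene'); d=load('side')
o=lambda k:np.array(k)
def f(c,x,y,x0,y0,s): return (x/s+x0-.5+.5/s, y/s+y0-.5+.5/s)
np.set_printoptions(precision=4,suppress=True)
for n,p in dict(L=(162,286),R=(355,120)).items():
    print('scene bar',n,atz(c,*f(c,*p,195,190,6.5),.15))
for n,p in dict(near=(170,242),far=(256,105)).items():
    print('side bar',n,atz(d,*f(d,*p,280,170,6.5),.15))
# cloud
for n,cc in dict(scene=c,side=d).items():
    W=cloud(cc); P=W.reshape(-1,3)
    e=np.array([.65,-.3])
    b=atz(c,*f(c,258,203,195,190,6.5),.15)
    m=(abs(P[:,2]-.15)<.009)&(np.linalg.norm(P[:,:2]-b[:2],axis=1)<.1)
    Q=P[m]; mu=Q.mean(0); vv=np.linalg.svd(Q-mu)[2][0]; t=(Q-mu)@vv
    print(n,'bar cloud',len(Q),'mid',mu+vv*(t.max()+t.min())/2,'dir',vv,'len',np.ptp(t),'z',Q[:,2].max())
# scale pieces
    print(n,'colour of hook: pts z>.19 near hook')
    h=atz(c,*f(c,145,140,290,140,4.7),.22)
    m=(P[:,2]>.165)&(P[:,2]<.26)&(np.linalg.norm(P[:,:2]-h[:2],axis=1)<.3)
    Q=P[m];print(h,len(Q),Q.min(0),Q.max(0))
    np.save('hook_%s.npy'%n,Q)
# prong/lens points via plane assumption
for n,p,z in [('tipL',(72,105),.243),('tipR',(157,63),.243),('seatL',(100,168),.214),('seatR',(187,123),.214),('lipL',(127,150),.243),('lipR',(217,104),.243),('footA',(25,335),.016),('footB',(122,278),.016),('colTop near',(322,393),.171),('colTopR',(418,328),.171),('colTopL',(240,330),.171),('btn',(185,128),.05)]:
    print(n,atz(c,*f(c,*p,290,140,4.7),z))
print('side')
for n,p,z in [('tip1',(230,156),.243),('tip2',(297,108),.243),('seat1',(207,182),.214),('seat2',(272,130),.214),('lip1',(178,134),.243),('lip2',(244,89),.243),('foot1',(268,397),.016),('foot2',(342,332),.016),('btn',(216,478),.05)]:
    q=f(d,*p,165,180,3.3);print(n,atz(d,*q,z),pix(d,int(round(q[0])),int(round(q[1]))))
```

```text
scene bar L [ 0.5149 -0.1828  0.15  ]
scene bar R [ 0.5051 -0.0462  0.15  ]
side bar near [ 0.5071 -0.0554  0.15  ]
side bar far [ 0.5192 -0.1936  0.15  ]
scene bar cloud 176 mid [ 0.5157 -0.1187  0.1531] dir [ 0.0872 -0.9962 -0.0029] len 0.14915035359432083 z 0.15851522331360324
scene colour of hook: pts z>.19 near hook
[0.6061 0.181  0.22  ] 1031 [0.5603 0.1027 0.165 ] [0.8274 0.2348 0.2449]
side bar cloud 98 mid [ 0.5111 -0.1176  0.1553] dir [-0.0882  0.9961 -0.0096] len 0.14781779753129 z 0.15897529099065266
side colour of hook: pts z>.19 near hook
[0.6061 0.181  0.22  ] 1100 [0.5599 0.1082 0.1651] [0.8256 0.2404 0.2467]
tipL [0.5626 0.1547 0.243 ]
tipR [0.5771 0.2315 0.243 ]
seatL [0.5973 0.143  0.214 ]
seatR [0.6123 0.222  0.214 ]
lipL [0.6201 0.14   0.243 ]
lipR [0.6358 0.2203 0.243 ]
footA [0.5341 0.1491 0.016 ]
footB [0.5504 0.2485 0.016 ]
colTop near [0.8092 0.1005 0.171 ]
colTopR [0.8241 0.1922 0.171 ]
colTopL [0.7368 0.1142 0.171 ]
btn [0.4992 0.3983 0.05  ]
side
tip1 [0.5725 0.2371 0.243 ] [0.574  0.2365 0.2419]
tip2 [0.5594 0.1593 0.243 ] [0.5599 0.1567 0.2425]
seat1 [0.5938 0.2401 0.214 ] [0.6006 0.2326 0.2061]
seat2 [0.5847 0.1583 0.214 ] [0.5869 0.1552 0.2116]
lip1 [0.6239 0.2299 0.243 ] [0.6267 0.2245 0.2396]
lip2 [0.6116 0.1536 0.243 ] [0.6146 0.1474 0.2373]
foot1 [0.5469 0.2521 0.016 ] [0.5497 0.2473 0.0101]
foot2 [0.5285 0.1565 0.016 ] [0.5363 0.1444 0.0037]
btn [0.5207 0.368  0.05  ] [0.5115 0.3799 0.069 ]
```

Run:
```python
from h import *
np.set_printoptions(precision=4,suppress=True)
for n in ['scene','side']:
    c=load(n); W=cloud(c); P=W.reshape(-1,3)
    def sel(cx,cy,r,z0,z1): return P[(np.hypot(P[:,0]-cx,P[:,1]-cy)<r)&(P[:,2]>z0)&(P[:,2]<z1)]
    for nm,a in dict(col=(.78,.153,.09,.164,.18),foot=(.63,.18,.13,.008,.024),consoletop=(.52,.37,.1,.035,.055)).items():
        Q=sel(*a); print(n,nm,len(Q),np.median(Q[:,2]),cv2.minAreaRect(Q[:,:2].astype(np.float32)*1000))
    img=c['img'].reshape(-1,3).astype(int)
    m=(np.hypot(P[:,0]-.51,P[:,1]-.38)<.06)&(P[:,2]>.05)
    Q=P[m&(img.max(1)<70)]; print('btn',len(Q),Q.min(0),Q.max(0),np.median(Q,0), cv2.minEnclosingCircle(Q[Q[:,2]>np.median(Q[:,2])-.004][:,:2].astype(np.float32)*1000) if len(Q) else 0)
    # arms: z~.22-.. between x .64 and .78
    Q=P[(P[:,2]>.19)&(P[:,0]>.64)&(P[:,0]<.74)&(P[:,1]>.09)&(P[:,1]<.26)]
    lab=Q[:,1]+.19*(Q[:,0]-.6)>.187
    for k in (0,1):
        q=Q[lab==k]; mu=q.mean(0); v=np.linalg.svd(q-mu)[2][0]; print('arm',k,len(q),mu,v, np.arctan(v[1]/v[0]))
    Q=P[(P[:,2]>.236)&(P[:,0]>.54)&(P[:,0]<.65)&(P[:,1]>.12)&(P[:,1]<.26)]; 
    k=cv2.kmeans(Q[:,:2].astype(np.float32),4,None,(3,50,1e-5),10,2);print('prong tops',np.hstack([k[2],np.bincount(k[1][:,0])[:,None]]))
```

```text
scene col 447 0.17049493304032515 ((781.1838989257812, 152.15335083007812), (95.72916412353516, 80.4483413696289), 79.64411926269531)
scene foot 991 0.015619035243281232 ((643.3277587890625, 180.42901611328125), (102.4791030883789, 216.28237915039062), 78.44441986083984)
scene consoletop 352 0.04517592332858955 ((535.9791870117188, 370.89215087890625), (102.64552307128906, 124.00386810302734), 75.71783447265625)
btn 47 [0.5019 0.3357 0.05  ] [0.5613 0.3923 0.0725] [0.5237 0.3708 0.0662] ((518.7391967773438, 375.3326721191406), 17.052814483642578)
arm 0 92 [0.6906 0.1295 0.2112] [ 0.9778 -0.2095  0.0037] -0.21103282716963417
arm 1 101 [0.686  0.2107 0.213 ] [ 0.9802 -0.1748 -0.0935] -0.17647095895377898
prong tops [[ 0.5791  0.2301 10.    ]
 [ 0.5677  0.1539 10.    ]
 [ 0.6349  0.221   7.    ]
 [ 0.6208  0.1439  8.    ]]
side col 421 0.17222009673832162 ((776.9600830078125, 158.47003173828125), (94.7094955444336, 80.80880737304688), 77.55609893798828)
side foot 1814 0.017020137242305333 ((642.0318603515625, 180.67489624023438), (105.42249298095703, 215.71043395996094), 79.88614654541016)
side consoletop 1332 0.04598391118428208 ((533.9478759765625, 374.43048095703125), (101.10771179199219, 122.04376220703125), 71.95111083984375)
btn 157 [0.4955 0.3444 0.0501] [0.5656 0.3981 0.0744] [0.5109 0.3846 0.0693] ((511.6595458984375, 382.6768493652344), 16.64263343811035)
arm 0 99 [0.689  0.1336 0.2127] [-0.9844  0.1758 -0.0032] -0.17675259809781005
arm 1 114 [0.6879 0.2158 0.213 ] [-0.9838  0.1789  0.0129] -0.17988080256406527
prong tops [[ 0.6288  0.2253 17.    ]
 [ 0.5638  0.1589 14.    ]
 [ 0.5766  0.2356 17.    ]
 [ 0.6163  0.147  10.    ]]
```

```bash
cat >> h.py <<'E'
from scipy.spatial.transform import Rotation as Ro
def rel(pos,yaw):
    """tool pointing down, tool y at world yaw (mod pi); prints travel, dr from now"""
    s=ctrl.get_state(); R=Ro.from_quat(s['tcp_rot']); out=[]
    for k in (0,np.pi):
        y=np.array([np.cos(yaw+k),np.sin(yaw+k),0]); x=np.array([0,0,-1.]); M=np.stack([x,y,np.cross(x,y)],1)
        out.append((R.inv()*Ro.from_matrix(M)).as_rotvec())
    dr=min(out,key=np.linalg.norm); tr=R.inv().apply(np.array(pos)-s['eef_pos'])
    print('t',s['time'],'travel',tr.round(4),'dr',dr.round(4),'n',np.linalg.norm(tr)/.05,np.linalg.norm(dr)/.15, 'alt',[o.round(3) for o in out])
E
python3 - <<'E'
from h import *
print(Ro.from_quat(ctrl.get_state()['tcp_rot']).as_matrix().round(3))
rel([.513,-.118,.26],.088); rel([.513,-.118,.131],.088)
E
```

```text
[[-0.     0.279 -0.96 ]
 [ 0.002 -0.96  -0.279]
 [-1.    -0.002 -0.   ]]
t 0.15 travel [-0.0289 -0.4181 -0.4596] dr [-1.376e+00 -1.500e-03  1.300e-03] n 12.439422329915345 9.173434779824218 alt [array([-1.376e+00, -1.000e-03,  1.000e-03]), array([1.766e+00, 1.000e-03, 2.000e-03])]
t 0.15 travel [ 0.1001 -0.4179 -0.4595] dr [-1.376e+00 -1.500e-03  1.300e-03] n 12.582741967830087 9.173434779824218 alt [array([-1.376e+00, -1.000e-03,  1.000e-03]), array([1.766e+00, 1.000e-03, 2.000e-03])]
```

play_rows:
  claw: [0,0,0,0,0,0,0,0,0,0,0,0,0,0,0,0,0]
  travel:
    - [-0.03,-0.02,-0.02]
    - [-0.03,-0.05,-0.055]
    - [-0.03,-0.084,-0.092]
    - [-0.03,-0.118,-0.129]
    - [-0.03,-0.152,-0.166]
    - [-0.03,-0.186,-0.203]
    - [-0.03,-0.22,-0.24]
    - [-0.03,-0.254,-0.278]
    - [-0.03,-0.288,-0.315]
    - [-0.03,-0.322,-0.352]
    - [-0.03,-0.356,-0.389]
    - [-0.03,-0.39,-0.426]
    - [-0.03,-0.418,-0.46]
    - [-0.03,-0.418,-0.46]
    - [-0.03,-0.418,-0.46]
    - [-0.03,-0.418,-0.46]
    - [-0.03,-0.418,-0.46]
  dr:
    - [-0.1,0,0]
    - [-0.2,0,0]
    - [-0.3,0,0]
    - [-0.4,0,0]
    - [-0.5,0,0]
    - [-0.6,0,0]
    - [-0.7,0,0]
    - [-0.8,0,0]
    - [-0.9,0,0]
    - [-1.0,0,0]
    - [-1.1,0,0]
    - [-1.2,0,0]
    - [-1.3,0,0]
    - [-1.376,0,0]
    - [-1.376,0,0]
    - [-1.376,0,0]
    - [-1.376,0,0]
  force: 60

```text
time: 1.85
eef_pos: [0.513, -0.1188, 0.261]
tcp_rot: [0.479, 0.521, -0.478, 0.52]
contact_force: [0.3, -0.2, -0.4]
opening: 1.0
```

Run:
```python
from h import *
c=cam('wrist'); save(c,'w1.png',s=1.4)
s=ctrl.get_state();print({k:np.round(v,3).tolist() for k,v in s.items()})
P=cloud(c).reshape(-1,3)
m=(P[:,2]>.145)&(P[:,2]<.17)&(np.hypot(P[:,0]-.513,P[:,1]+.118)<.12)
Q=P[m];print(len(Q),np.median(Q,0))
if len(Q)>20:
    mu=Q.mean(0); v=np.linalg.svd(Q-mu)[2][0]; t=(Q-mu)@v; print(mu+v*(t.max()+t.min())/2,v,np.ptp(t))
rel([.513,-.118,.131],.088)
```

```text
{'time': 1.9, 'qpos': [-0.421, -0.066, 1.906, 0.002, 1.303, -0.507], 'dq': [-0.002, -0.001, -0.004, 0.001, 0.002, -0.004], 'joint_efforts': [0.242, -26.829, -29.491, 0.011, 0.004, 0.004], 'eef_pos': [0.513, -0.119, 0.261], 'tcp_rot': [0.479, 0.521, -0.478, 0.52], 'contact_force': [0.477, 0.276, -0.325], 'wrist_torque': [-0.003, 0.072, -0.036], 'opening': 0.999}
3048 [ 0.51094372 -0.10964423  0.15369642]
[ 0.51162497 -0.11816727  0.15337633] [ 9.70495753e-02 -9.95279423e-01 -4.99272308e-04] 0.1443992815795732
t 1.9 travel [ 1.3e-01  1.0e-04 -6.0e-04] dr [-0.0027 -0.0019  0.0002] n 2.6009133788254526 0.021817962400347078 alt [array([-0.003, -0.002,  0.   ]), array([3.139e+00, 0.000e+00, 3.000e-03])]
```

View pics/w1.png

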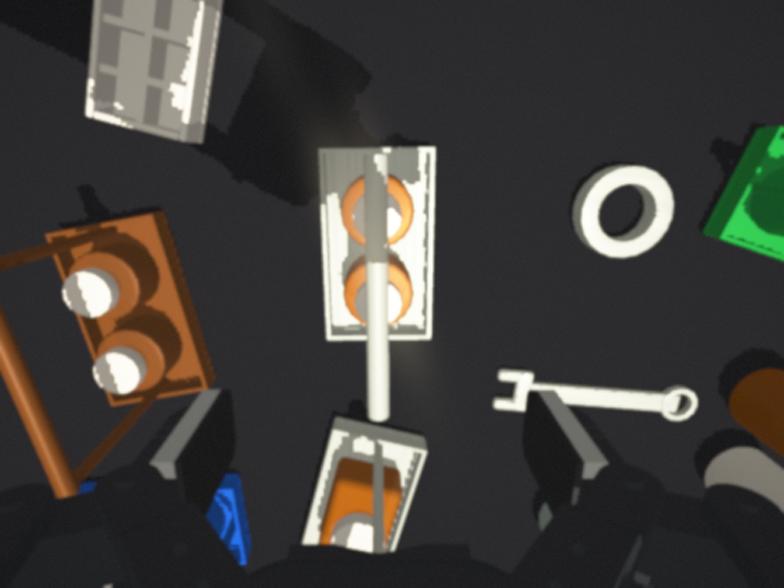

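Run:
```python
from h import *
c=load('wrist'); print(atz(c,65/1.4,490/1.4,.15),atz(c,5/1.4,320/1.4,.15),atz(c,378/1.4,440/1.4,.15))
c=load('scene'); print(atz(c,230/1.4,313/1.4,.15),atz(c,267/1.4,273/1.4,.15))
```

```text
[ 0.33525716 -0.2556232   0.15      ] [ 0.31404423 -0.14882955  0.15      ] [ 0.51969411 -0.20563415  0.15      ]
[ 0.35823754 -0.2641365   0.15      ] [ 0.31947373 -0.12530267  0.15      ]
```

play_rows:
  claw: [0,0,0,0,0,0]
  travel:
    - [0.01,0,0]
    - [0.02,0,0]
    - [0.03,0,0]
    - [0.04,0,0]
    - [0.04,0,0]
    - [0.04,0,0]
  dr:
    - [0,0,0]
    - [0,0,0]
    - [0,0,0]
    - [0,0,0]
    - [0,0,0]
    - [0,0,0]

```text
time: 2.5
eef_pos: [0.5128, -0.1187, 0.2205]
tcp_rot: [0.478, 0.522, -0.478, 0.52]
contact_force: [-1.2, 0.2, -0.7]
opening: 1.004
```

play_rows:
  claw: [0,0,0,0,0,0,150,220,255,255,255,255,255,255]
  travel:
    - [0.03,0,0]
    - [0.06,0,0]
    - [0.08,0,0]
    - [0.089,0,0]
    - [0.089,0,0]
    - [0.089,0,0]
    - [0.089,0,0]
    - [0.089,0,0]
    - [0.089,0,0]
    - [0.089,0,0]
    - [0.089,0,0]
    - [0.089,0,0]
    - [0.089,0,0]
    - [0.089,0,0]
  dr:
    - [0,0,0]
    - [0,0,0]
    - [0,0,0]
    - [0,0,0]
    - [0,0,0]
    - [0,0,0]
    - [0,0,0]
    - [0,0,0]
    - [0,0,0]
    - [0,0,0]
    - [0,0,0]
    - [0,0,0]
    - [0,0,0]
    - [0,0,0]
  force: 60

```text
time: 3.9
eef_pos: [0.5125, -0.1185, 0.1317]
tcp_rot: [0.478, 0.522, -0.478, 0.52]
contact_force: [-2.6, 0.5, 3.6]
opening: 0.117
```

play_rows:
  claw: [255,255,255,255,255,255,255,255,255,255,255,255,255]
  travel:
    - [-0.005,0,0]
    - [-0.015,0,0]
    - [-0.03,0,0]
    - [-0.045,0,0]
    - [-0.06,0,0]
    - [-0.075,0,0]
    - [-0.09,0,0]
    - [-0.105,0,0]
    - [-0.115,0,0]
    - [-0.122,0,0]
    - [-0.122,0,0]
    - [-0.122,0,0]
    - [-0.122,0,0]
  dr:
    - [0,0,0]
    - [0,0,0]
    - [0,0,0]
    - [0,0,0]
    - [0,0,0]
    - [0,0,0]
    - [0,0,0]
    - [0,0,0]
    - [0,0,0]
    - [0,0,0]
    - [0,0,0]
    - [0,0,0]
    - [0,0,0]

```text
time: 5.2
eef_pos: [0.5122, -0.1186, 0.2526]
tcp_rot: [0.478, 0.523, -0.478, 0.519]
contact_force: [-0.0, -0.7, -6.8]
opening: 0.115
```

Run:
```python
from h import *
np.set_printoptions(precision=4,suppress=True)
for n in ['scene','side','wrist']:
    c=cam(n); save(c,n+'2.png',s=1.4)
    P=cloud(c).reshape(-1,3); s=ctrl.get_state()
    m=(abs(P[:,2]-s['eef_pos'][2]-.019)<.01)&(np.hypot(P[:,0]-.513,P[:,1]+.118)<.1)
    Q=P[m];print(n,len(Q),Q.min(0),Q.max(0))
print(s['contact_force'],s['wrist_torque'],s['time'],s['eef_pos'])
# pre-hook: bar 85mm in -x of seat
th=-.186; ex=np.array([np.cos(th),np.sin(th)]); seat=np.array([.5975,.1893])
p=seat-ex*.09; print(p); rel([*p,.256],th); rel([*seat,.256],th)
```

```text
scene 148 [ 0.497  -0.191   0.2618] [ 0.5338 -0.1106  0.2815]
side 123 [ 0.4922 -0.1427  0.2625] [ 0.5308 -0.0423  0.2815]
wrist 10160 [ 0.4928 -0.1605  0.2619] [ 0.5299 -0.0459  0.2819]
[ 0.0902 -0.0711 -6.9975] [-0.028  -0.0206 -0.0061] 5.35 [ 0.5124 -0.1187  0.2529]
[0.5091 0.2059]
t 5.35 travel [-0.0022  0.0245 -0.3237] dr [ 0.2718 -0.0026  0.0038] n 6.492844338748469 1.8119805023113942 alt [array([ 0.272, -0.003,  0.004]), array([-2.87 , -0.005, -0.004])]
t 5.35 travel [-0.0026  0.1112 -0.2996] dr [ 0.2718 -0.0026  0.0038] n 6.390581279527865 1.8119805023113942 alt [array([ 0.272, -0.003,  0.004]), array([-2.87 , -0.005, -0.004])]
```

View pics/scene2.png

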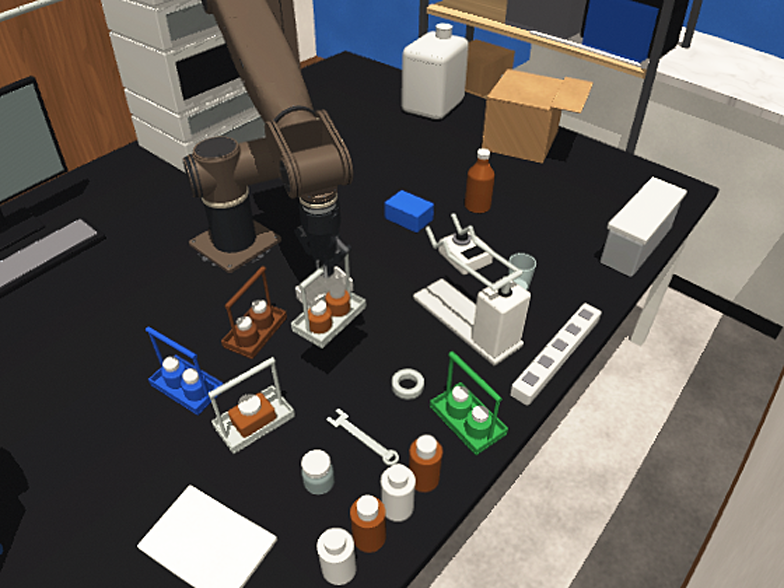

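View pics/wrist2.png

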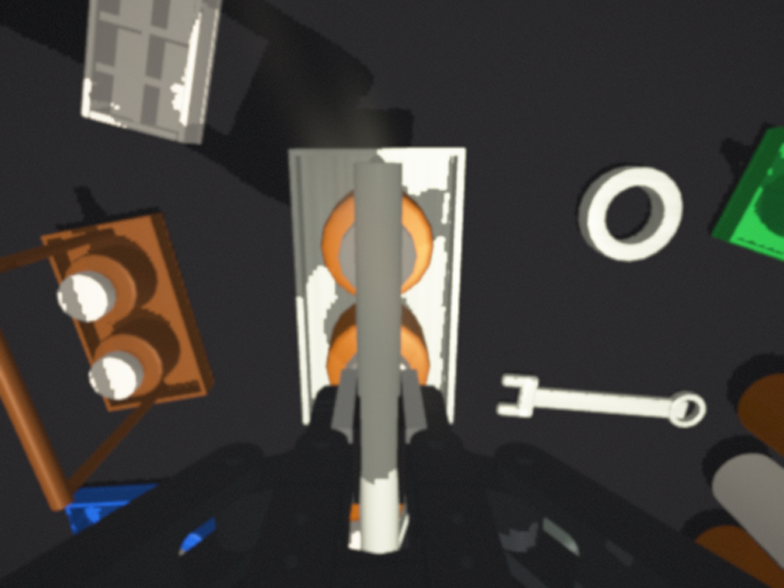

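play_rows:
  claw: [255,255,255,255,255,255,255,255,255,255,255,255,255,255,255,255,255,255]
  travel:
    - [-0.001,0.0005,-0.008]
    - [-0.002,0.001,-0.022]
    - [-0.003,0.003,-0.044]
    - [-0.003,0.005,-0.07]
    - [-0.003,0.007,-0.098]
    - [-0.003,0.01,-0.126]
    - [-0.003,0.012,-0.154]
    - [-0.003,0.014,-0.182]
    - [-0.003,0.016,-0.21]
    - [-0.003,0.018,-0.238]
    - [-0.003,0.02,-0.266]
    - [-0.003,0.022,-0.29]
    - [-0.003,0.023,-0.308]
    - [-0.003,0.024,-0.319]
    - [-0.003,0.0245,-0.324]
    - [-0.003,0.0245,-0.324]
    - [-0.003,0.0245,-0.324]
    - [-0.003,0.0245,-0.324]
  dr:
    - [0.01,0,0]
    - [0.02,0,0]
    - [0.04,0,0]
    - [0.06,0,0]
    - [0.085,0,0]
    - [0.11,0,0]
    - [0.135,0,0]
    - [0.16,0,0]
    - [0.185,0,0]
    - [0.21,0,0]
    - [0.23,0,0]
    - [0.25,0,0]
    - [0.265,0,0]
    - [0.272,-0.002,0.003]
    - [0.272,-0.002,0.003]
    - [0.272,-0.002,0.003]
    - [0.272,-0.002,0.003]
    - [0.272,-0.002,0.003]

```text
time: 7.15
eef_pos: [0.5092, 0.2054, 0.2568]
tcp_rot: [-0.544, -0.451, 0.545, -0.451]
contact_force: [0.2, -0.3, -6.8]
opening: 0.118
```

Run:
```python
from h import *
np.set_printoptions(precision=4,suppress=True)
for n in ['scene','side','wrist']:
    c=cam(n); save(c,n+'3.png',s=1.4)
    if n=='scene': save(c,'scene3c.png',(270,120,400,265),4)
    if n=='wrist':
        P=cloud(c).reshape(-1,3)
        m=(P[:,2]>.234)&(P[:,2]<.25)&(P[:,0]>.55)&(P[:,0]<.65); Q=P[m]; print(len(Q))
s=ctrl.get_state()
print(s['contact_force'],s['wrist_torque'],s['time'],s['eef_pos'])
```

```text
1413
[ 0.4687  0.608  -7.4902] [-0.0147 -0.002   0.0172] 7.3 [0.5092 0.2056 0.2568]
```

View pics/scene3c.png

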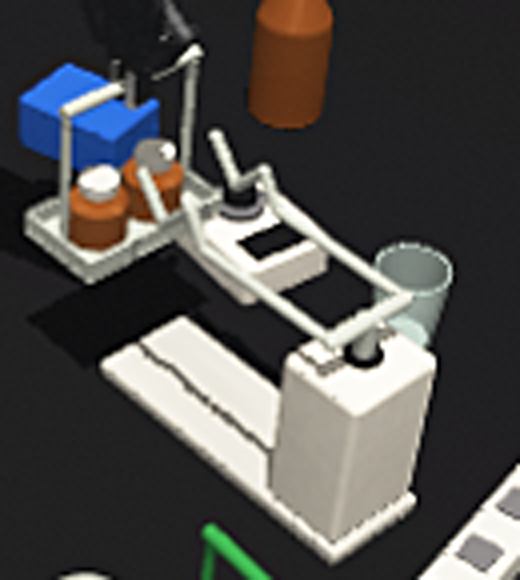

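View pics/wrist3.png

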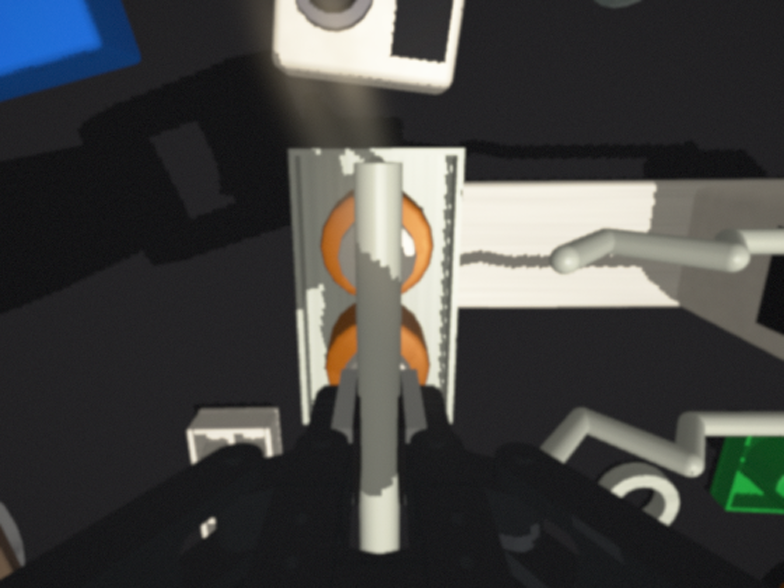

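View pics/side3.png

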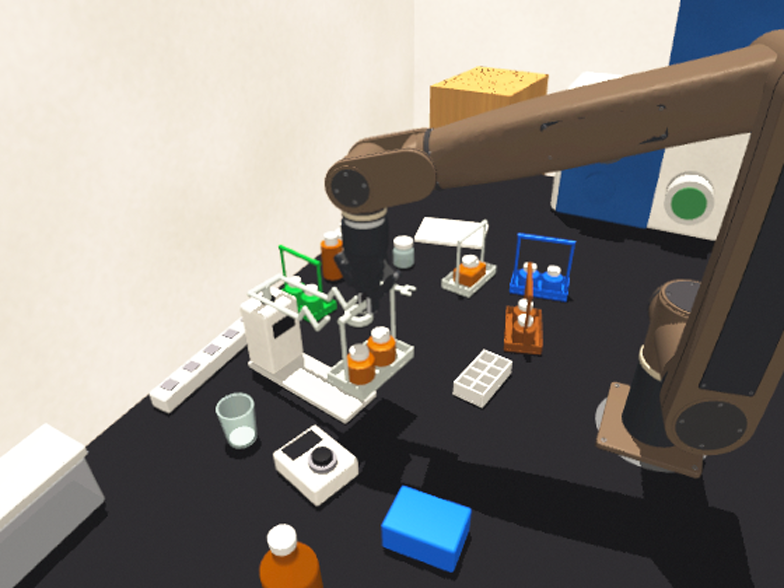

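Run:
```python
from h import *
np.set_printoptions(precision=4,suppress=True)
c=load('wrist')
for n,u,v in [('tip1',567,258),('lip1',737,253),('lip2',690,463),('bot1',607,240),('bot2',583,415),('arm1',770,240),('arm2',770,424),('barend far',379,165),('barend near',379,548)]:
    a=(int(round(u/1.4)),int(round(v/1.4))); print(n,pix(c,*a,1),atz(c,u/1.4,v/1.4,.243))
W=cloud(c); P=W.reshape(-1,3)
q=P[(P[:,2]>.2)&(P[:,0]>.54)&(P[:,1]>.1)]
np.save('wq.npy',q); 
top=q[q[:,2]>.236]; lab=cv2.kmeans(top[:,:2].astype(np.float32),3,None,(3,50,1e-5),10,2); print(lab[2],np.bincount(lab[1][:,0]))
s=ctrl.get_state();b=P[(abs(P[:,2]-.276)<.012)&(np.hypot(P[:,0]-.509,P[:,1]-.2056)<.1)]
print(b.min(0),b.max(0),b.mean(0))
```

```text
tip1 [0.5761 0.2355 0.2414] [0.5755 0.2359 0.243 ]
lip1 [0.6305 0.2261 0.2394] [0.6283 0.2275 0.243 ]
lip2 [0.6159 0.1479 0.2389] [0.6134 0.1514 0.243 ]
bot1 [0.6006 0.2319 0.2143] [0.5883 0.2393 0.243 ]
bot2 [0.5889 0.1552 0.2075] [0.5768 0.1782 0.243 ]
arm1 [0.6616 0.2197 0.2115] [0.6382 0.2298 0.243 ]
arm2 [0.6651 0.1385 0.2113] [0.641  0.1627 0.243 ]
barend far [0.5223 0.2763 0.2796] [0.522  0.2751 0.243 ]
barend near [0.5021 0.1693 0.2797] [0.4955 0.1345 0.243 ]
[[0.6011 0.2302]
 [0.5509 0.2066]
 [0.6163 0.1466]] [ 788 8777  259]
[0.4918 0.1639 0.264 ] [0.5284 0.2779 0.288 ] [0.5127 0.2269 0.2783]
```

Run:
```python
from h import *
rel([.5965,.191,.256],-.185); rel([.5965,.191,.203],-.185)
```

```text
t 7.3 travel [ 0.0007  0.0885 -0.0019] dr [-0.0022 -0.0003  0.0008] n 1.7703770713082447 0.015992280329303676 alt [array([-0.002, -0.   ,  0.001]), array([3.139e+00, 1.000e-03, 0.000e+00])]
t 7.3 travel [ 0.0537  0.0885 -0.0019] dr [-0.0022 -0.0003  0.0008] n 2.0718177302519467 0.015992280329303676 alt [array([-0.002, -0.   ,  0.001]), array([3.139e+00, 1.000e-03, 0.000e+00])]
```

play_rows:
  claw: [255,255,255,255,255,255,255,255,255,255,255,255]
  travel:
    - [0,0.004,0]
    - [0,0.014,0]
    - [0,0.027,-0.001]
    - [0,0.041,-0.001]
    - [0,0.055,-0.001]
    - [0,0.068,-0.002]
    - [0,0.079,-0.002]
    - [0,0.086,-0.002]
    - [0,0.0885,-0.002]
    - [0,0.0885,-0.002]
    - [0,0.0885,-0.002]
    - [0,0.0885,-0.002]
  dr:
    - [0,0,0]
    - [0,0,0]
    - [0,0,0]
    - [0,0,0]
    - [0,0,0]
    - [0,0,0]
    - [0,0,0]
    - [0,0,0]
    - [0,0,0]
    - [0,0,0]
    - [0,0,0]
    - [0,0,0]

```text
time: 8.5
eef_pos: [0.596, 0.1913, 0.2568]
tcp_rot: [-0.544, -0.452, 0.545, -0.451]
contact_force: [0.3, -0.2, -6.9]
opening: 0.121
```

Run:
```python
from h import *
np.set_printoptions(precision=4,suppress=True)
c=cam('scene'); save(c,'scene4c.png',(270,120,400,265),4)
c=cam('wrist'); save(c,'wrist4.png',s=1.4)
s=ctrl.get_state();print(s['contact_force'],s['time'],s['eef_pos'])
```

```text
[-0.5488 -0.3635 -6.5887] 8.6 [0.5962 0.1913 0.2569]
```

View pics/scene4c.png

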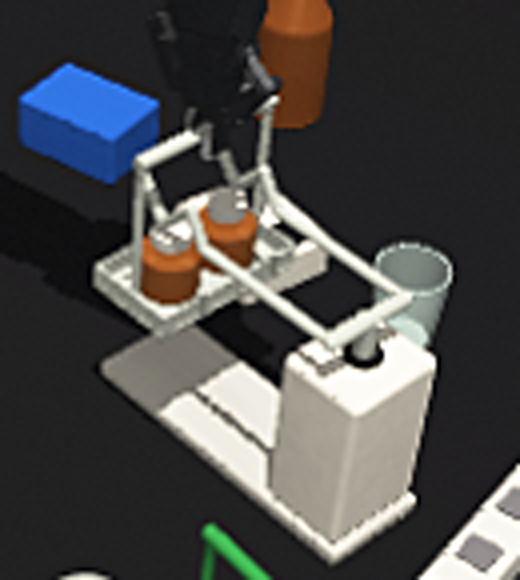

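View pics/wrist4.png

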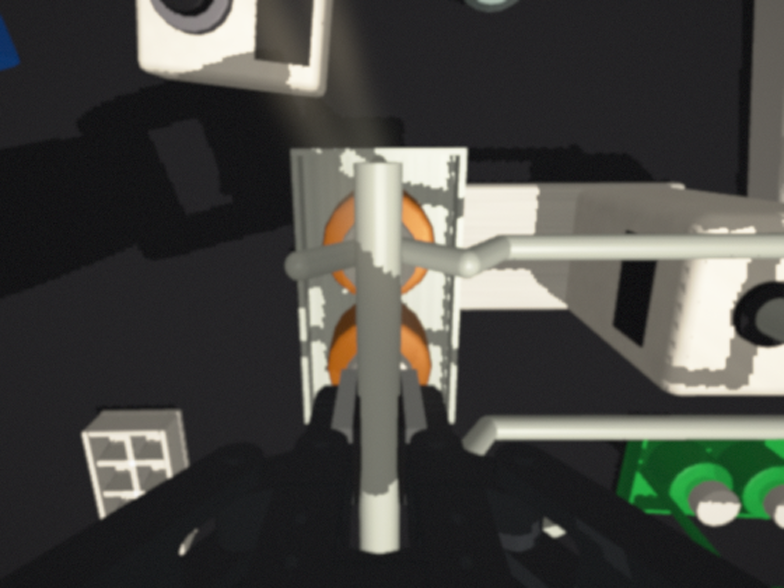

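The bar sits centred over both prongs: tip (297,265), lip (467,265), bar at column 378. Lowering slowly.

play_rows:
  claw: [255,255,255,255,255,255,255,255,255,255,255,255,255,255,255]
  travel:
    - [0.006,0,0]
    - [0.014,0,0]
    - [0.022,0,0]
    - [0.03,0,0]
    - [0.037,0,0]
    - [0.043,0,0]
    - [0.048,0,0]
    - [0.053,0,0]
    - [0.058,0,0]
    - [0.062,0,0]
    - [0.065,0,0]
    - [0.067,0,0]
    - [0.067,0,0]
    - [0.067,0,0]
    - [0.067,0,0]
  dr:
    - [0,0,0]
    - [0,0,0]
    - [0,0,0]
    - [0,0,0]
    - [0,0,0]
    - [0,0,0]
    - [0,0,0]
    - [0,0,0]
    - [0,0,0]
    - [0,0,0]
    - [0,0,0]
    - [0,0,0]
    - [0,0,0]
    - [0,0,0]
    - [0,0,0]

```text
time: 10.1
eef_pos: [0.5969, 0.1913, 0.1907]
tcp_rot: [0.545, 0.451, -0.544, 0.451]
contact_force: [4.2, -1.3, -4.0]
opening: 0.118
```

play_rows:
  claw: [255,255,255,255,255,255,255,255]
  travel:
    - [0.003,0.001,0]
    - [0.006,0.002,0]
    - [0.009,0.002,0]
    - [0.012,0.002,0]
    - [0.014,0.002,0]
    - [0.014,0.002,0]
    - [0.014,0.002,0]
    - [0.014,0.002,0]
  dr:
    - [0,0,0]
    - [0,0,0]
    - [0,0,0]
    - [0,0,0]
    - [0,0,0]
    - [0,0,0]
    - [0,0,0]
    - [0,0,0]

```text
time: 10.9
eef_pos: [0.5984, 0.1911, 0.1767]
tcp_rot: [0.545, 0.451, -0.544, 0.451]
contact_force: [-4.4, 1.9, -0.9]
opening: 0.117
```

Run:
```python
from h import *
np.set_printoptions(precision=4,suppress=True)
c=cam('scene'); save(c,'scene5c.png',(270,120,400,265),4)
for i in range(3):
    c=cam('wrist'); s=ctrl.get_state();print(s['contact_force'],s['wrist_torque'],s['time'],s['eef_pos'])
save(c,'wrist5.png',s=1.4)
```

```text
[-3.8877  1.336  -1.2684] [0.2232 0.6645 0.0278] 11.0 [0.5983 0.1911 0.1766]
[-4.716   1.1986 -2.1578] [0.1695 0.6885 0.0497] 11.05 [0.5983 0.1911 0.1766]
[-3.3915  1.5914 -1.1299] [0.2083 0.6874 0.0673] 11.1 [0.5984 0.1911 0.1766]
```

View pics/scene5c.png

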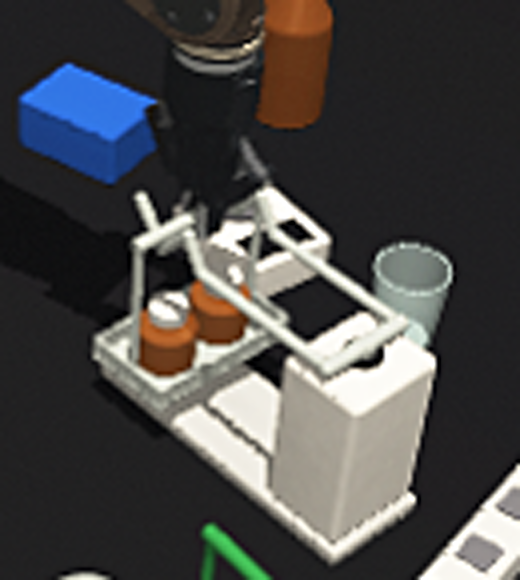

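View pics/wrist5.png

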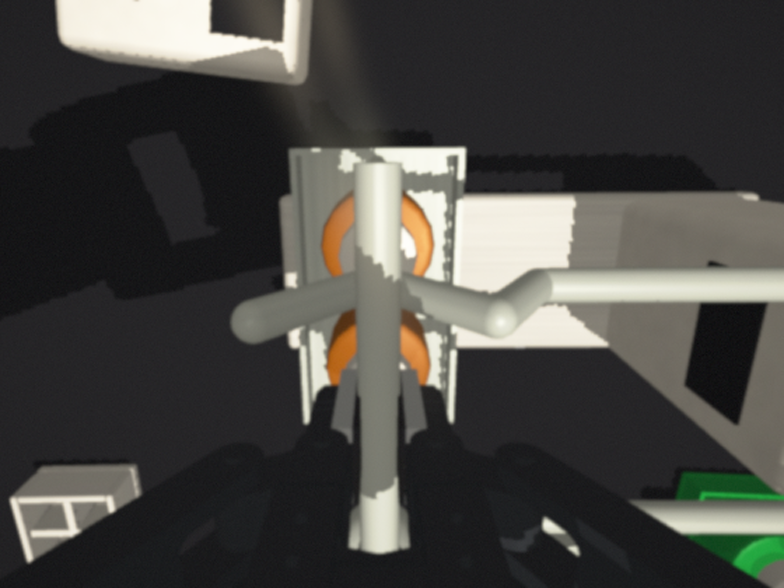

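play_rows:
  claw: [255,255,255,255,255,255]
  travel:
    - [0.001,-0.0005,0]
    - [0.003,-0.001,0]
    - [0.004,-0.001,0]
    - [0.005,-0.001,0]
    - [0.005,-0.001,0]
    - [0.005,-0.001,0]
  dr:
    - [0,0,0]
    - [0,0,0]
    - [0,0,0]
    - [0,0,0]
    - [0,0,0]
    - [0,0,0]

```text
time: 11.7
eef_pos: [0.5982, 0.1912, 0.1721]
tcp_rot: [0.545, 0.451, -0.544, 0.452]
contact_force: [0.9, 0.9, -0.1]
opening: 0.119
```

Run:
```python
from h import *
np.set_printoptions(precision=4,suppress=True)
for i in range(3):
    c=cam('wrist'); s=ctrl.get_state();print(s['contact_force'],s['wrist_torque'],s['time'],s['eef_pos'])
```

```text
[0.9239 0.3644 0.4844] [ 0.0261 -0.1554  0.0533] 11.75 [0.5982 0.1912 0.1722]
[ 1.2706 -0.1736 -0.1386] [ 0.0541 -0.1639  0.0572] 11.8 [0.5982 0.1912 0.1721]
[ 1.5662 -0.5156  0.2135] [-0.0207 -0.2623  0.0333] 11.85 [0.5982 0.1912 0.1721]
```

The wrist load is about zero, so the hook carries all the weight. Releasing gently.

play_rows:
  claw: [235,225,218,210,200,180,150,120,110,110,110]
  travel:
    - [0,0,0]
    - [0,0,0]
    - [0,0,0]
    - [0,0,0]
    - [0,0,0]
    - [0,0,0]
    - [0,0,0]
    - [0,0,0]
    - [0,0,0]
    - [0,0,0]
    - [0,0,0]
  dr:
    - [0,0,0]
    - [0,0,0]
    - [0,0,0]
    - [0,0,0]
    - [0,0,0]
    - [0,0,0]
    - [0,0,0]
    - [0,0,0]
    - [0,0,0]
    - [0,0,0]
    - [0,0,0]
  force: 20

```text
time: 12.95
eef_pos: [0.5982, 0.1912, 0.1721]
tcp_rot: [0.545, 0.451, -0.544, 0.452]
contact_force: [0.5, -0.3, -0.3]
opening: 0.57
```

Run:
```python
from h import *
np.set_printoptions(precision=4,suppress=True)
c=cam('wrist'); s=ctrl.get_state();print(s['contact_force'],s['wrist_torque'],s['time'],s['eef_pos'],s['opening'])
save(c,'wrist6.png',s=1.4)
```

```text
[0.3413 0.5716 0.2312] [0.0122 0.0082 0.0015] 13.0 [0.5982 0.1912 0.1721] 0.5684695502128775
```

View pics/wrist6.png

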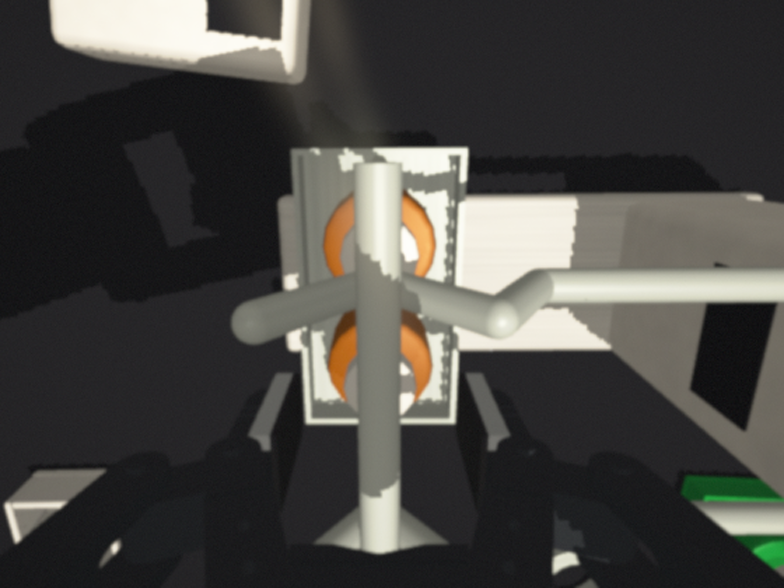

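The bar hangs free at column 378 with the pads clear at about 270 and 490. Retreating straight up.

play_rows:
  claw: [110,110,110,110,110,110,110,110,110]
  travel:
    - [-0.008,0,0]
    - [-0.02,0,0]
    - [-0.04,0,0]
    - [-0.065,0,0]
    - [-0.09,0,0]
    - [-0.115,0,0]
    - [-0.135,0,0]
    - [-0.14,0,0]
    - [-0.14,0,0]
  dr:
    - [0,0,0]
    - [0,0,0]
    - [0,0,0]
    - [0,0,0]
    - [0,0,0]
    - [0,0,0]
    - [0,0,0]
    - [0,0,0]
    - [0,0,0]

```text
time: 13.9
eef_pos: [0.5983, 0.1912, 0.3141]
tcp_rot: [0.546, 0.45, -0.543, 0.452]
contact_force: [-0.0, -0.2, -0.0]
opening: 0.57
```

Run:
```python
from h import *
c=cam('scene'); save(c,'scene7c.png',(270,120,400,265),4)
print(ctrl.get_state()['time'])
rel([.4985,.375,.30],-.185)
c=cam('wrist'); save(c,'wrist7.png',s=1.4)
```

```text
13.95
t 13.95 travel [ 0.0121 -0.1317 -0.1623] dr [-0.002  -0.0015 -0.0028] n 4.187185952123412 0.024817094428101184 alt [array([-0.002, -0.001, -0.003]), array([ 3.14e+00, -4.00e-03,  2.00e-03])]
```

View pics/scene7c.png

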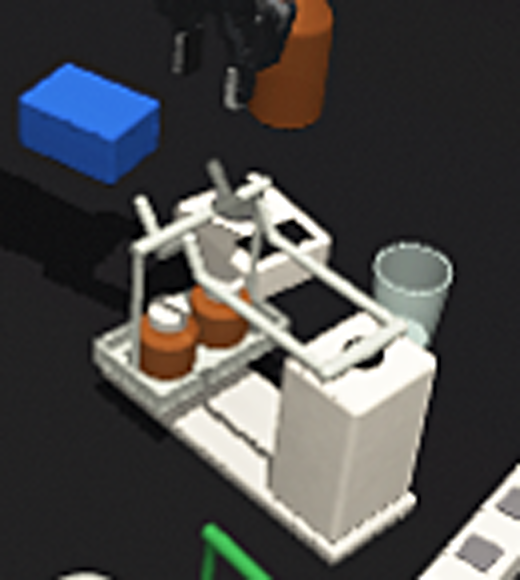

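View pics/wrist7.png

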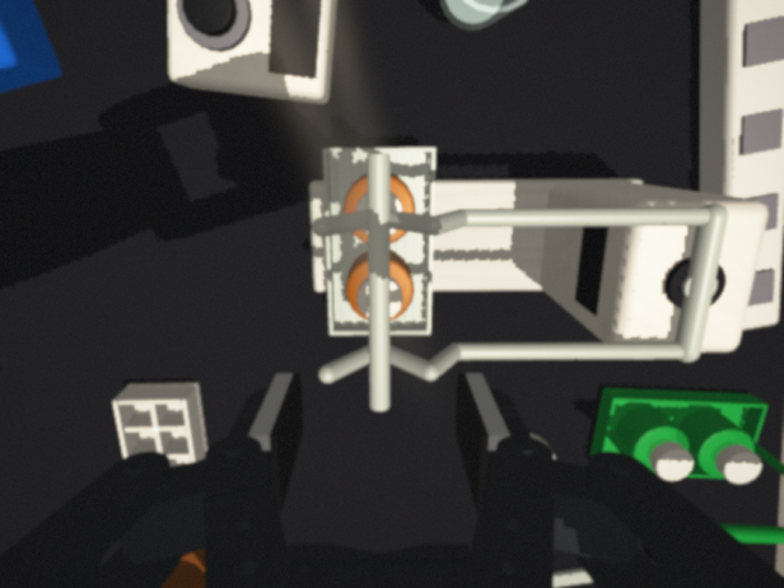

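Run:
```python
from h import *
c=load('scene'); print(atz(c,480/1.4,205/1.4,0))
w=load('wrist'); 
for q in [(213,15)]: print(pix(w,int(q[0]/1.4),int(q[1]/1.4)),atz(w,q[0]/1.4,q[1]/1.4,.07))
rel([.513,.378,.22],-.185)
```

```text
[0.4247689  0.61044162 0.        ]
[0.5162171  0.37213466 0.06762989] [0.51675971 0.37087625 0.07      ]
t 14.0 travel [ 0.0911 -0.1177 -0.168 ] dr [-0.0019 -0.0008 -0.0009] n 4.4887612956843075 0.014996525163785664 alt [array([-0.002, -0.001, -0.001]), array([ 3.14e+00, -1.00e-03,  1.00e-03])]
```

play_rows:
  claw: [110,200,255,255,255,255,255,255,255,255,255,255,255,255]
  travel:
    - [0,-0.01,-0.014]
    - [0,-0.027,-0.038]
    - [0,-0.047,-0.066]
    - [0.005,-0.067,-0.094]
    - [0.015,-0.085,-0.12]
    - [0.03,-0.1,-0.142]
    - [0.05,-0.11,-0.156]
    - [0.07,-0.116,-0.165]
    - [0.09,-0.118,-0.168]
    - [0.09,-0.118,-0.168]
    - [0.09,-0.118,-0.168]
    - [0.09,-0.118,-0.168]
    - [0.09,-0.118,-0.168]
    - [0.09,-0.118,-0.168]
  dr:
    - [0,0,0]
    - [0,0,0]
    - [0,0,0]
    - [0,0,0]
    - [0,0,0]
    - [0,0,0]
    - [0,0,0]
    - [0,0,0]
    - [0,0,0]
    - [0,0,0]
    - [0,0,0]
    - [0,0,0]
    - [0,0,0]
    - [0,0,0]

```text
time: 15.4
eef_pos: [0.5134, 0.378, 0.2224]
tcp_rot: [0.546, 0.451, -0.543, 0.451]
contact_force: [0.2, -0.7, 0.6]
opening: -0.001
```

Run:
```python
from h import *
np.set_printoptions(precision=4,suppress=True)
c=cam('wrist'); save(c,'wrist8.png',s=1.4)
s=ctrl.get_state(); print(s['time'],s['eef_pos'],s['opening'])
P=cloud(c).reshape(-1,3); img=c['img'].reshape(-1,3).astype(int)
m=(np.hypot(P[:,0]-.514,P[:,1]-.378)<.045)&(P[:,2]>.055)&(P[:,2]<.085)
Q=P[m]; print(len(Q),np.percentile(Q[:,2],[5,25,50,75,95]))
```

```text
15.45 [0.5133 0.378  0.2221] 0.003289890910108569
2204 [0.0552 0.0559 0.0665 0.0676 0.0685]
```

View pics/wrist8.png

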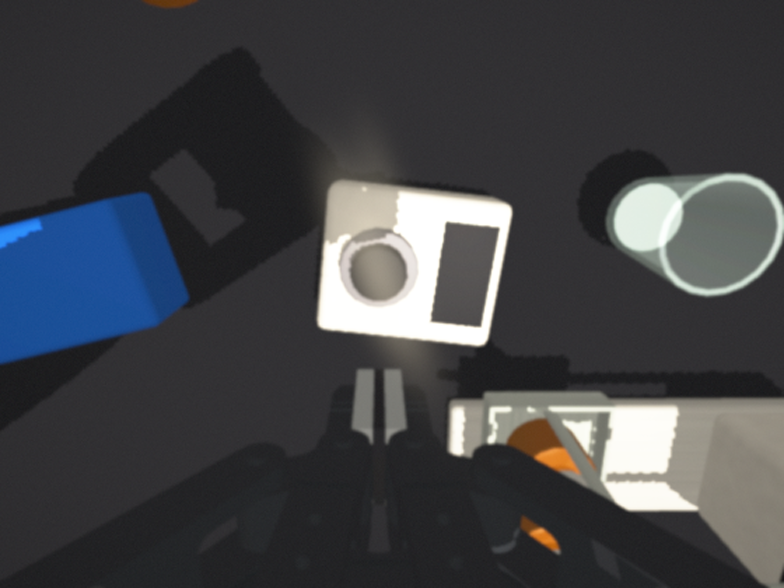

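Run:
```python
from h import *
np.set_printoptions(precision=4,suppress=True)
c=load('wrist'); print(atz(c,379/1.4,272/1.4,.0675), pix(c,271,194,2))
for z in [.0675]:
    p=atz(c,379/1.4,272/1.4,z); rel([p[0],p[1],.08],-.185)
```

```text
[0.5141 0.3806 0.0675] [0.5144 0.3809 0.0678]
t 15.45 travel [ 0.1421  0.     -0.0025] dr [-0.0025 -0.0018 -0.0022] n 2.84312995210017 0.02532290733731328 alt [array([-0.003, -0.002, -0.002]), array([ 3.139, -0.003,  0.003])]
```

play_rows:
  claw: [255,255,255,255,255,255,255,255,255,255]
  travel:
    - [0.015,0,-0.0025]
    - [0.04,0,-0.0025]
    - [0.065,0,-0.0025]
    - [0.09,0,-0.0025]
    - [0.115,0,-0.0025]
    - [0.13,0,-0.0025]
    - [0.142,0,-0.0025]
    - [0.142,0,-0.0025]
    - [0.142,0,-0.0025]
    - [0.142,0,-0.0025]
  dr:
    - [0,0,0]
    - [0,0,0]
    - [0,0,0]
    - [0,0,0]
    - [0,0,0]
    - [0,0,0]
    - [0,0,0]
    - [0,0,0]
    - [0,0,0]
    - [0,0,0]

```text
time: 16.45
eef_pos: [0.5151, 0.3812, 0.0818]
tcp_rot: [0.547, 0.451, -0.543, 0.451]
contact_force: [-1.0, -0.8, 1.6]
opening: -0.004
```

Run:
```python
from h import *
np.set_printoptions(precision=4,suppress=True)
ims=[]
for i in range(5): 
    c=cam('scene'); ims.append(c['img'][120:265,270:400].astype(int))
for a in ims[1:]: print(np.abs(a-ims[0]).max(), np.abs(a-ims[0])[60:].mean())
save(c,'scene9c.png',(270,120,400,265),4); d=cam('side'); save(d,'side9c.png',(165,180,300,360),3.3)
s=ctrl.get_state(); print(s['time'],s['eef_pos'],s['contact_force'])
```

```text
26 0.700633484162896
38 0.7093212669683258
80 0.6944796380090498
79 0.7030467571644042
16.75 [0.5143 0.3808 0.0808] [-0.0883 -0.3168 -0.1135]
```

View pics/side9c.png

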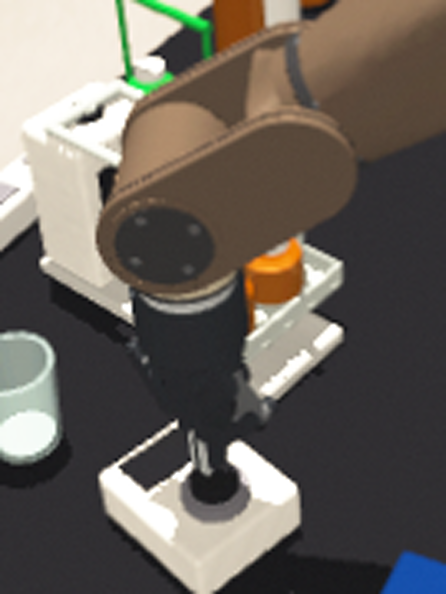

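The carrier is still: frame differences are noise only, 3.8 s after release. The shut fingers are centred on the cap at (215,485). Pressing.

play_rows:
  claw: [255,255,255,255,255,255,255,255]
  travel:
    - [0.005,0,0]
    - [0.01,0,0]
    - [0.014,0,0]
    - [0.018,0,0]
    - [0.021,0,0]
    - [0.023,0,0]
    - [0.023,0,0]
    - [0.023,0,0]
  dr:
    - [0,0,0]
    - [0,0,0]
    - [0,0,0]
    - [0,0,0]
    - [0,0,0]
    - [0,0,0]
    - [0,0,0]
    - [0,0,0]

```text
time: 17.55
eef_pos: [0.5144, 0.3808, 0.0608]
tcp_rot: [0.545, 0.451, -0.544, 0.451]
contact_force: [-5.8, -3.8, 14.8]
opening: -0.0
```

play_rows:
  claw: [255,255,255,255,255,255,255,255,255,255]
  travel:
    - [-0.005,0,0]
    - [-0.012,0,0]
    - [-0.022,0,0]
    - [-0.04,0,0]
    - [-0.065,0,0]
    - [-0.09,0,0]
    - [-0.12,0,0]
    - [-0.14,0,0]
    - [-0.14,0,0]
    - [-0.14,0,0]
  dr:
    - [0,0,0]
    - [0,0,0]
    - [0,0,0]
    - [0,0,0]
    - [0,0,0]
    - [0,0,0]
    - [0,0,0]
    - [0,0,0]
    - [0,0,0]
    - [0,0,0]

```text
time: 18.55
eef_pos: [0.514, 0.3807, 0.2005]
tcp_rot: [0.545, 0.451, -0.544, 0.451]
contact_force: [0.3, 0.5, -0.8]
opening: -0.001
```

Run:
```python
from h import *
np.set_printoptions(precision=4,suppress=True)
c=cam('wrist'); save(c,'wrist10.png',s=1.4); print(pix(c,271,194,2))
c=cam('scene'); save(c,'scene10.png',s=1.4)
s=ctrl.get_state(); print(s['time'],s['eef_pos'],s['contact_force'])
```

```text
[0.5158 0.3887 0.0679]
18.65 [0.5132 0.3802 0.1986] [-0.0121 -0.2525 -0.0787]
```

View pics/wrist10.png

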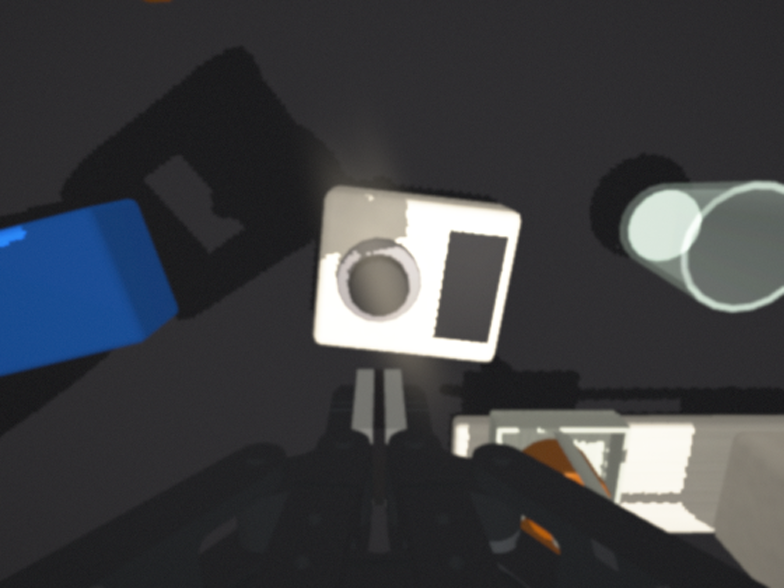

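View pics/scene10.png

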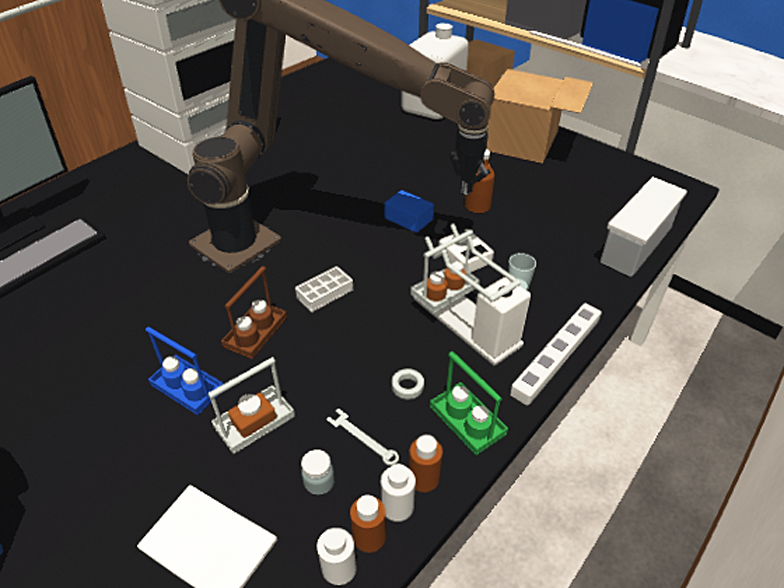

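The button cap is back up (0.068 m), the carrier hangs in both prongs, the single carrier is unmoved at (252,410), and the robot touches nothing.

```bash
python3 -c "
from plant import ctrl
print(ctrl.sign_off())"
```

```text
the job is handed in; nothing more can be done
None
```

I hung the steel carrier with two round amber bottles in the balance's hook, pressed the record button once it was still, and handed the job in at about 18.7 s. I got no verdict back.

- **Hanging:** The carrier pulled about 6.8 N, roughly 0.7 kg. I lowered it until the wrist read about 0 N vertically, which is a dip of about 29 mm against the 50 mm stop, and then opened the fingers slowly. While seating the bar I saw up to about 5 N sideways, and a 1–2 mm shift cleared it.
- **Settling:** About 3.8 s after release, a run of camera frames differed only by image noise around the carrier.
- **Record button:** I pressed until it stopped, with about 15 N at the wrist and roughly 7 mm of travel. The cap measured 67.9 mm high afterwards, against 67.8 mm before the press.
- **Last checks:** The carrier still hung in both prongs, and the square-bottle carrier had not moved. The arm was about 13 cm above the console and touching nothing.
- **Disagreement:** The scene and side cameras differed by about 5 mm on the hook's position. The wrist camera settled it, agreeing with the side camera.

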